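# Stand the glazed test tiles up for firing

## Robot

A 6-joint arm with a two-finger parallel gripper is mounted at the origin on the work surface. World frame = base frame: x ahead of the robot, y to its left, z up, the work surface at z = 0. Lengths are in m, angles in rad, forces in N, time in s.
With the tool pointing down it reaches from about 0.25 to 0.775 m from the base axis. Payload 4 kg.
Tool frame: the origin (TCP) lies on the centre line of the jaws, within the pads' length; the fingertips stand 22 mm ahead of it and the grasp point (between the pads) lies 3 mm ahead of it (manip.tip_extent is the distance from the TCP to the fingertips, in m); z points along the fingers, y is the line along which they close (so a half turn about z gives the same grasp; the last joint's range is limited). The gripper opens to 94 mm and grips with 3 to 60 N. Pads are 16 mm wide; open, the fingers measure 119 mm over their backs; the gripper's body (75 mm by 177 mm) begins 78 mm behind the grasp point.
Start: joints at [1.07, 0.087, 1.371, -0, 1.684, -0.103], TCP at [0.213, 0.507, 0.206] pointing down, gripper open.
Joint ranges: [-3.1, 3.1], [-0.76, 2.03], [0.27, 2.55], [-1.08, 4.22], [0.17, 2.65], [-2.57, 2.57]. Speed limits (rad/s): [2.79, 2.79, 3.14, 3.14, 3.14, 3.14].

## Interface

Orientations are given as a 3x3 rotation matrix whose columns are the frame's x, y, z axes.
In Python, from rig import manip, effector, ik, eyes, finish_job gives the robot as it stands. Calls block until the motion is done:
- manip.move_to(position, orientation): joint-space move of the TCP to a pose.
- manip.line_to(position, rotation=None, v=0.15, max_force=None): straight line of the TCP; rotation=None keeps the orientation; v is the mean speed in m/s. With max_force (N) it stops when the force on the tool has changed by that much, and returns True; else False.
- manip.movej(angles): joint-space move.
- effector.set_gripper(opening): finger opening in m; the grip force is fixed at half the most; returns when the fingers have stopped.
- manip.hold(seconds).
- ik(position, orientation): joint angles nearest the present ones, or None.
- eyes.grab_frame(name): name is "scene" or "top"; returns (picture, depth): 384x512x3 uint8, red, green, blue; 384x512 float32, m along the optical axis (not along the pixel's ray), 0 where there is no reading.
- eyes.camera_params(name): a dict with "camera_matrix" (3x3 intrinsics, pixels), "world_from_camera" (4x4, takes a point from camera to world coordinates). Camera axes: x right, y up, looking along -z (the intrinsics and any distortion apply to the point x, -y, -z); pixel columns grow to the right and rows downward; lengths in m; the calibration is good to about 2 mm. A picture is of the moment at which its call begins. camera_params takes no time and is no camera call.
A pose or a line that the arm cannot do raises manip.MotionError and nothing moves.
- finish_job(): hands the job in; it is judged then, once.
Readings, each from a call of its own:
- manip.current_time_s(): time.
- manip.current_q(): joint angles.
- manip.current_qvel(): joint speeds.
- manip.current_effort(): joint torques, N m.
- manip.current_position(): TCP position.
- manip.current_tcp_rot(): TCP orientation.
- manip.current_contact_force(): force on the tool from outside, world axes, zero at the start.
- manip.current_torque(): the same for the moment, N m.
- manip.current_width(): finger opening in m.
- manip.current_gripper_force(): force on a finger pad.
Only numpy, scipy, OpenCV 4.12 (cv2) and the standard library are available. Lean on these libraries where they do the work, as an engineer would, in place of code of your own. Each camera call takes 0.05 s, during which the arm holds its last target. There are 200 camera calls.

## Task

Two freshly glazed L-shaped test tiles, one blue and one green, lie on their backs on the kiln shelf. Get them ready for firing: push each tile's bare upturned foot over with the fingertips so that the tile swings up and stands on its foot where it lay. Do not lift or carry the tiles or touch the fresh glaze, and leave everything else alone.

Things in the scene. Friction and masses are not known exactly. Their poses are not given: they have to be found in the camera images.
- kiln_shelf: a cream kiln shelf (slab), 340 x 620 x 15 mm, fixed on the table; origin under its centre, x along the 340 mm, y along the 620 mm; top face 15 mm above the table
- tile_a: Blue glaze: L-shaped reddish clay test tile, loose, about 0.12 kg, 58 mm wide, lying on its back on the shelf, glazed side up. Origin: middle of the heel (outer corner) on the shelf top. As it lies, x runs level along the back wall to its top edge (x 0 to 75, z 0 to 8 mm), z up along the bare foot (x 0 to 10, z 0 to 62 mm). Standing: x points straight up, the foot lies flat and it is 75 mm tall.
- tile_b: Green glaze: L-shaped reddish clay test tile, loose, about 0.12 kg, 58 mm wide, lying on its back on the shelf, glazed side up. Origin: middle of the heel (outer corner) on the shelf top. As it lies, x runs level along the back wall to its top edge (x 0 to 75, z 0 to 8 mm), z up along the bare foot (x 0 to 10, z 0 to 62 mm). Standing: x points straight up, the foot lies flat and it is 75 mm tall.
- tile_a_foot_tip (a point): middle of the free edge of tile_a's bare foot, inner side (10, 0, 62 mm in the tile's frame). Push here from the wall's side towards the tile's -x and then down: the tile turns about its heel edge, the foot comes down flat on the other side. Light and loose: pushed low it slides, pushed near this edge it tips; the last 40 degrees or so it falls upright by itself.
- tile_b_foot_tip (a point): middle of the free edge of tile_b's bare foot, inner side (10, 0, 62 mm in the tile's frame). Push here from the wall's side towards the tile's -x and then down: the tile turns about its heel edge, the foot comes down flat on the other side. Light and loose: pushed low it slides, pushed near this edge it tips; the last 40 degrees or so it falls upright by itself.
- glaze_a: the fresh blue glaze of tile_a, 1.5 mm thick on the upper 50 mm of the back wall's front (same origin and axes as the tile: x 24.5 to 74.5 mm, z 8 to 9.5 mm). Not to be touched
- glaze_b: the fresh green glaze of tile_b, 1.5 mm thick on the upper 50 mm of the back wall's front (same origin and axes as the tile: x 24.5 to 74.5 mm, z 8 to 9.5 mm). Not to be touched
- tile_c: amber test tile of the same shape, already standing on its foot on the shelf, 75 mm tall; origin under its heel edge, foot reaching 62 mm to its -x, z up. Leave alone
- bowl: small pale glazed bowl near one end of the shelf, rim 72 mm across, 42 mm tall, origin under its centre. Leave alone
- cone_pack: pack of three small witness cones in a clay strip 26 x 62 mm, 65 mm tall, near the other end of the shelf, origin under its centre. Leave alone
- prop_1: six-sided kiln prop standing on the table, 38 mm across, 100 mm tall, origin under its centre. Leave alone
- prop_2: a second such kiln prop. Leave alone
- glaze_jar: lidded jar of blue glaze, 80 mm across, 105 mm tall, on the table, origin under its centre. Leave alone
- glaze_brush: brush, 200 mm long, lying on the table, origin under its middle. Leave alone
- wood_knife: wooden potter's knife, about 215 mm long and 7 mm thick, lying on the table, origin under its handle's middle. Leave alone
Mind the look-alikes: they are no part of the job. Leave any yellow look-alike of the tile_a alone. Leave any yellow look-alike of the tile_b alone.

How it is judged:
At the end, for the whole second after the job is handed in: Both tiles (blue and green) stand upright on their feet on the kiln shelf, within 0.1 rad of upright, heel within 40 mm of where it lay, at rest and not touching one another or the amber tile; the amber tile still stands and no other thing has moved more than 20 mm (angle between each of tile_a, tile_b's own x axis and vertical below 0.1 rad and height (world z) of tile_a between 0.01 and 0.02 m and distance of each of tile_a, tile_b from where it was at the start of the episode below 0.04 m and linear speed of each of tile_a, tile_b below 0.02 m/s and angular speed of each of tile_a, tile_b below 0.1 rad/s and contact force between each of tile_a, tile_b and tile_c below 0.05 N and height (world z) of tile_b between 0.01 and 0.02 m and contact force between tile_a and tile_b below 0.05 N and angle between tile_c's own z axis and vertical below 0.1 rad and distance of each of tile_c, bowl, cone_pack, prop_1, prop_2, glaze_jar, glaze_brush, wood_knife from where it was at the start of the episode below 0.02 m).
It fails at once if a tile is lifted: the heel of the blue or green tile is more than 12 mm above the shelf (height (world z) of any of tile_a, tile_b above 0.027 m).
It fails at once if the blue or green tile is carried or shoved more than 40 mm from where it lay (distance of any of tile_a, tile_b from where it was at the start of the episode above 0.04 m).
It fails at once if the robot touches the fresh blue or green glaze (contact force between any of the fingers, the arm and glaze_a above 0.2 N or contact force between any of the fingers, the arm and glaze_b above 0.2 N).
It fails at once if another thing (amber tile, bowl, cone pack, props, jar, brush, knife) is moved more than 20 mm (distance of any of tile_c, bowl, cone_pack, prop_1, prop_2, glaze_jar, glaze_brush, wood_knife from where it was at the start of the episode above 0.02 m).
It fails at once if the amber tile, the bowl, the cone pack, a prop or the jar is tipped by more than 0.3 rad (angle between any of tile_c, bowl, cone_pack, prop_1, prop_2, glaze_jar's own z axis and vertical above 0.3 rad).
It also fails if it takes over 48 s, if anything falls off the work surface, if the arm or the gripper's body presses on something with over 40 N, if the wrist force passes 120 N, or if a joint passes its speed limit or range.

## Working session

There is one attempt and no reset: what is moved stays moved. The work goes in short steps, each a Python script; the robot and the scene stay as the last script left them, time stands still between calls to the robot, and variables do not carry over. Pictures are saved under pics/ and viewed, at most 10 in all, crops included, and the job is handed in when it is done.

```bash
mkdir -p pics; cat > h.py <<'E'
import numpy as np, cv2
from rig import manip, effector, ik, eyes, finish_job
def cloud(name):
    im,d=eyes.grab_frame(name); p=eyes.camera_params(name); K=p["camera_matrix"]; T=p["world_from_camera"]
    v,u=np.mgrid[:d.shape[0],:d.shape[1]]
    P=np.stack([(u-K[0,2])/K[0,0]*d,-(v-K[1,2])/K[1,1]*d,-d],-1)
    W=P@T[:3,:3].T+T[:3,3]; W[d==0]=np.nan
    return im,W
E
python3 - <<'E'
from h import *
for n in("top","scene"):
    im,W=cloud(n); np.save(n+".npy",W); np.save(n+"im.npy",im)
    cv2.imwrite(f"pics/{n}0.png",cv2.resize(im[...,::-1],(800,600),interpolation=cv2.INTER_CUBIC))
    p=eyes.camera_params(n); print(n,p["camera_matrix"],p["world_from_camera"])
print(manip.current_time_s(),manip.current_tcp_rot())
E
```

```text
top [[439.24317498   0.         250.02571922]
 [  0.         439.24317498 192.11577179]
 [  0.           0.           1.        ]] [[-1.74286163e-02  9.91389936e-01 -1.29777651e-01  2.43399235e-01]
 [-9.99846983e-01 -1.74760349e-02  7.73510316e-04  3.09559709e-02]
 [-1.50114841e-03  1.29771274e-01  9.91542820e-01  1.68888984e+00]
 [ 0.00000000e+00  0.00000000e+00  0.00000000e+00  1.00000000e+00]]
scene [[400.01198261   0.         256.81036091]
 [  0.         400.01198261 187.82723593]
 [  0.           0.           1.        ]] [[-0.81095755 -0.35430252  0.46563675  1.01423894]
 [ 0.58497957 -0.50743642  0.63269833  0.80510237]
 [ 0.01211443  0.78547947  0.61876913  0.83352389]
 [ 0.          0.          0.          1.        ]]
0.1 [[-9.21915424e-01  3.87390024e-01 -9.59323599e-04]
 [ 3.87391161e-01  9.21913747e-01 -1.76951097e-03]
 [ 1.98922717e-04 -2.00297294e-03 -9.99997974e-01]]
```

View pics/top0.png

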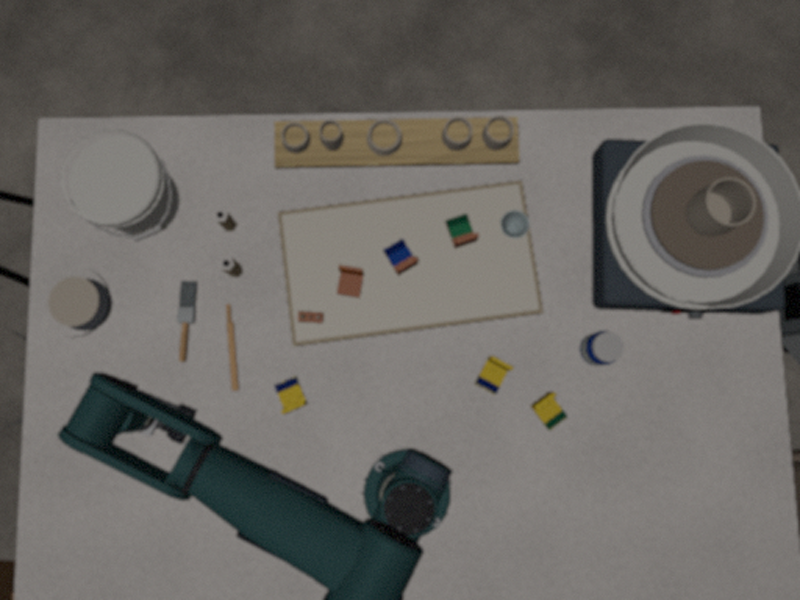

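View pics/scene0.png

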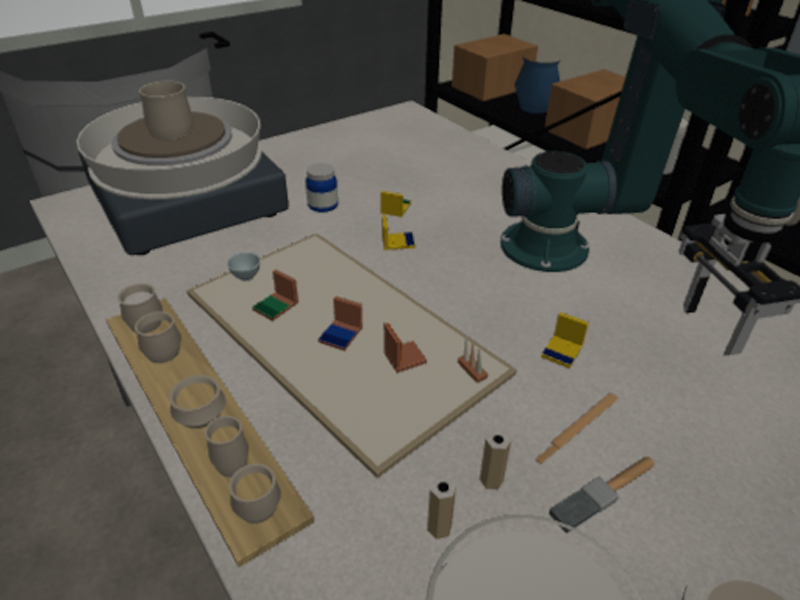

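The top view shows the blue tile at about (400,256) and the green tile at (461,231), both on the shelf with their feet on the robot side. The amber tile_c stands at (350,281). The yellow-bodied look-alikes at (291,395), (493,374) and (549,410) are on the table, not the shelf. The two reddish ones on the shelf fit the description, and I'll confirm that in a crop.

```bash
python3 - <<'E'
import numpy as np,cv2
im=np.load("topim.npy");W=np.load("top.npy")
c=im[125:205,200:310]; cv2.imwrite("pics/crop.png",cv2.resize(np.clip(c[...,::-1]*1.5,0,255).astype(np.uint8),None,fx=7,fy=7,interpolation=cv2.INTER_CUBIC))
for n in("top","scene"):
    im=np.load(n+"im.npy").astype(int);W=np.load(n+".npy")
    r,g,b=im[...,0],im[...,1],im[...,2]
    X,Y,Z=W[...,0],W[...,1],W[...,2]
    ok=(X>.38)&(X<.75)&(Y>-.35)&(Y<.35)
    for nm,m in(("blue",(b>r+25)&(b>g+20)),("green",(g>r+20)&(g>b+10)),("red",(r>g+25)&(r>b+25))):
        m=(m&ok).astype(np.uint8)
        k,l,s,_=cv2.connectedComponentsWithStats(m)
        for i in range(1,k):
            if s[i,4]<20: continue
            P=W[l==i]; P=P[np.isfinite(P[:,0])]
            rect=cv2.minAreaRect((P[:,:2]*1000).astype(np.float32))
            print(n,nm,s[i],P.mean(0).round(4),P[:,2].min().round(3),P[:,2].max().round(3),rect)
E
```

```text
top blue [247 155  16  15 144] [0.5798 0.0107 0.0255] 0.017 0.036 ((580.1480712890625, 9.993705749511719), (43.49714279174805, 52.17711639404297), 27.627466201782227)
top green [287 138  15  14 133] [ 0.6438 -0.142   0.0249] 0.016 0.036 ((644.2887573242188, -141.38067626953125), (42.0023193359375, 51.39735412597656), 16.998849868774414)
top red [291 150  15   6  48] [ 0.6048 -0.1518  0.0627] 0.017 0.085 ((607.3626098632812, -151.925537109375), (24.273393630981445, 53.73615264892578), 18.983545303344727)
top red [253 165  14   9  55] [ 0.5466 -0.0075  0.0549] 0.013 0.085 ((547.3990478515625, -6.592338562011719), (23.24019432067871, 52.594078063964844), 27.534597396850586)
top red [216 170  16  20 229] [0.5089 0.1288 0.0372] 0.014 0.097 ((505.645751953125, 129.805419921875), (50.965484619140625, 56.57277297973633), 78.14647674560547)
top red [192 200  14   6  52] [0.4232 0.2241 0.0321] 0.022 0.059 ((424.1016845703125, 224.35379028320312), (51.03187561035156, 20.066818237304688), 86.19591522216797)
scene blue [205 208  22  14 194] [0.5829 0.0124 0.0256] 0.022 0.031 ((583.1576538085938, 
[... 223 characters left out ...]
4), 18.13783836364746)
scene red [175 173  16  23 116] [ 0.6068 -0.1448  0.0476] 0.019 0.082 ((611.1693115234375, -150.650634765625), (22.85501480102539, 55.166568756103516), 20.56818962097168)
scene red [213 190  19  23 259] [ 0.5467 -0.0051  0.0494] 0.018 0.081 ((550.3287353515625, -4.646120071411133), (25.068641662597656, 56.212650299072266), 37.599517822265625)
scene red [246 207  27  31 305] [0.5124 0.1391 0.0407] 0.017 0.094 ((507.0501708984375, 118.10454559326172), (84.51547241210938, 60.9072151184082), 80.12432098388672)
scene red [294 228  18  16  85] [0.4327 0.235  0.0286] 0.021 0.036 ((434.6943359375, 230.2627410888672), (23.73919105529785, 61.114112854003906), 10.142220497131348)
```

View pics/crop.png

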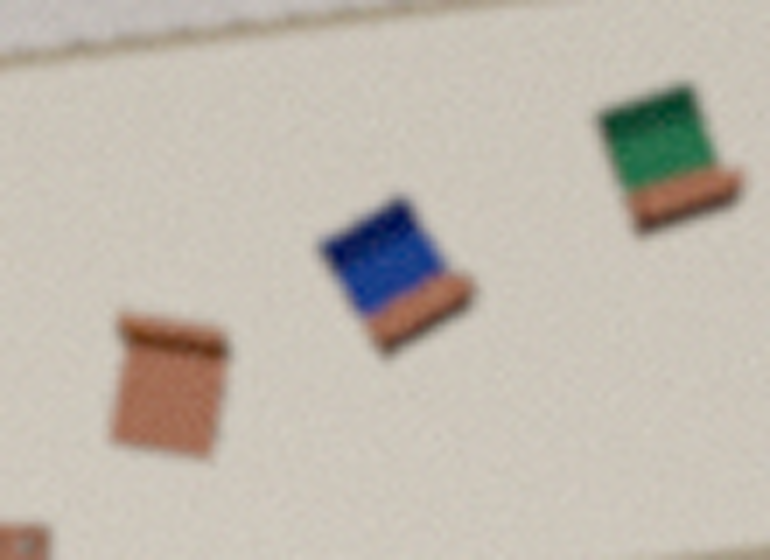

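The crop confirms it: blue tile wall at (385,255) with its foot at (420,315), green at (660,140) with its foot at (690,200), both in reddish clay. I'll start with blue, using closed fingers on an arc about the heel.

```bash
cat >> h.py <<'E'
TILES=dict(a=((.539,-.011),np.radians(27.2)),b=((.5996,-.157),np.radians(18)))
def push(t,thetas,h=.057,start=True):
    o,yaw=TILES[t]; e=np.array([np.cos(yaw),np.sin(yaw),0])
    z=np.array([0,0,-1.]); o=np.array([*o,.015])
    def pt(x,zz): return o+e*(x+.008)+np.array([0,0,zz+manip.tip_extent])
    Rs=[np.stack([s*e,np.cross(z,s*e),z],1) for s in(1,-1)]
    if start:
        qs=[(abs(q[5]),i) for i,q in enumerate(ik(pt(.022,.12),R) for R in Rs) if q is not None]
        R=Rs[min(qs)[1]]
        manip.move_to(pt(.022,.14),R); manip.line_to(pt(.022,h)); 
    for a in np.radians(thetas):
        manip.line_to(pt(.010*np.cos(a)-h*np.sin(a),.010*np.sin(a)+h*np.cos(a)),v=.05)
        print(np.degrees(a).round(),manip.current_contact_force().round(2),manip.current_time_s())
def shot(n,box):
    im,W=cloud("scene"); np.save("s.npy",W); x0,y0,x1,y1=box
    cv2.imwrite(f"pics/{n}.png",cv2.resize(im[y0:y1,x0:x1,::-1],None,fx=4,fy=4,interpolation=cv2.INTER_CUBIC))
E
python3 - <<'E'
from h import *
effector.set_gripper(0)
push("a",[0,12,24]); shot("a1",(140,140,320,270))
E
```

```text
0.0 [-0.99  0.1  -0.6 ] 4.8083
12.0 [-0.5   0.04  1.59] 5.2
24.0 [-0.1  -1.01  1.55] 5.5917
```

View pics/a1.png

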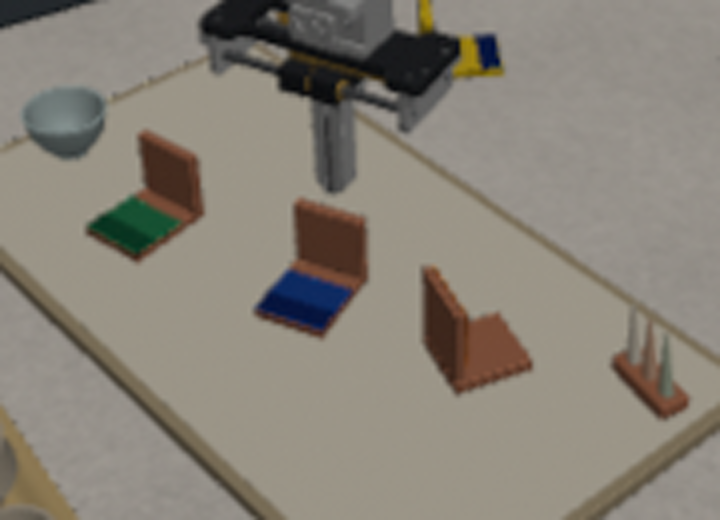

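The blue tile at (330,270) still lies flat and the fingertips at (335,190) look to be past its foot, so they may have gone over the top. I'll check the geometry.

```bash
python3 - <<'E'
from h import *
print(manip.tip_extent,manip.current_position(),manip.current_tcp_rot().round(3),manip.current_q(),manip.current_width())
W=np.load("s.npy")
# pixel = 140+u/4 , 140+v/4
for u,v in[(335,188),(335,180),(330,150),(330,203),(300,204),(362,216),(330,230),(345,240),(330,260),(265,310),(318,330),(355,275)]:
    print(u,v,W[140+v//4,140+u//4].round(4))
# shelf z
m=np.load("top.npy"); print(np.nanmedian(m[150:160,220:235].reshape(-1,3),0))
E
```

```text
0.022 [ 0.53356907 -0.01382076  0.0931678 ] [[ 0.89   0.457  0.   ]
 [ 0.457 -0.89   0.   ]
 [ 0.     0.    -1.   ]] [-1.32203252e-01  1.01161947e-01  1.58219473e+00  9.81053381e-05
  1.45805199e+00  9.64053206e-01] 0.0005191430120316552
335 188 [ 0.5411 -0.0075  0.0983]
335 180 [ 0.5396 -0.0094  0.104 ]
330 150 [ 0.5437 -0.0057  0.1375]
330 203 [ 0.4991 -0.087   0.0158]
300 204 [ 0.5589 -0.0258  0.0792]
362 216 [0.5307 0.0138 0.0808]
330 230 [ 0.5462 -0.0077  0.062 ]
345 240 [0.5406 0.0056 0.0566]
330 260 [ 0.5469 -0.0092  0.0294]
265 310 [0.6124 0.0058 0.0251]
318 330 [0.592  0.0462 0.0248]
355 275 [0.5371 0.0095 0.0257]
[0.61121852 0.11653973 0.01648914]
```

```bash
python3 - <<'E'
from h import *
def tip(W,p,r):
    P=W.reshape(-1,3); P=P[np.isfinite(P[:,0])]
    P=P[(np.hypot(*(P[:,:2]-p[:2]).T)<r)&(P[:,2]>.085)&(P[:,2]<p[2]+.04)]
    print(len(P),np.sort(P[:,2])[:12].round(4),P.mean(0).round(4))
print("start open"); tip(np.load("scene.npy"),np.array([.213,.507,.206]),.08)
print("closed now"); tip(np.load("s.npy"),manip.current_position(),.025)
p=manip.current_position(); manip.line_to(p+[0,0,.03])
e=np.array([.889,.457,0]); manip.line_to(p+[0,0,.03]+e*.045)
im,W=cloud("scene"); print(manip.current_position()); tip(W,manip.current_position(),.025)
effector.set_gripper(.03); 
im,W=cloud("scene"); print(manip.current_position()); tip(W,manip.current_position(),.04)
print(manip.current_time_s())
cv2.imwrite("pics/a2.png",cv2.resize(im[120:250,140:320,::-1],None,fx=4,fy=4,interpolation=cv2.INTER_CUBIC))
E
```

```text
start open
248 [0.2072 0.2072 0.2079 0.2084 0.2084 0.2086 0.2086 0.2092 0.2092 0.2093
 0.2093 0.2095] [0.2187 0.5071 0.2282]
closed now
94 [0.0935 0.0959 0.0972 0.0983 0.0995 0.1004 0.1011 0.1016 0.102  0.1023
 0.1025 0.1026] [ 0.5388 -0.0088  0.1164]
[0.57258567 0.00658317 0.12215211]
107 [0.1224 0.124  0.1252 0.1262 0.1275 0.1275 0.1285 0.1292 0.1296 0.1302
 0.1306 0.1309] [0.578  0.0123 0.1447]
[0.57355498 0.00674822 0.12317843]
139 [0.1231 0.1232 0.1245 0.1262 0.1263 0.1268 0.1274 0.1279 0.1283 0.1289
 0.129  0.1291] [0.5785 0.009  0.1453]
7.1917
```

View pics/a2.png

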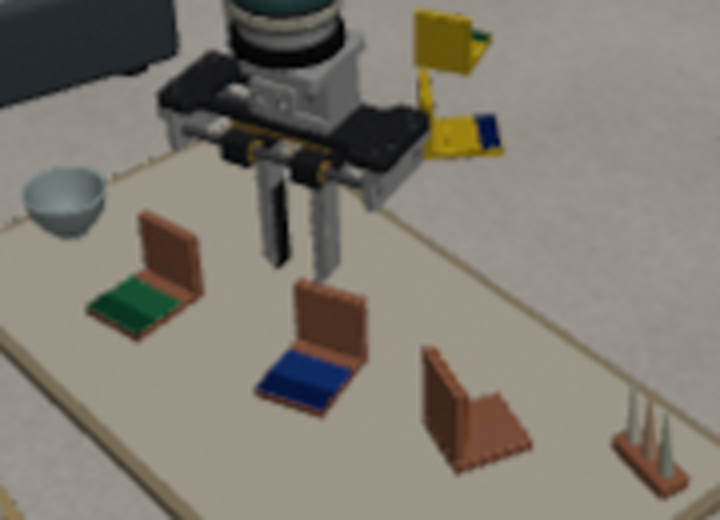

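In three views (open, closed and part-open) the fingertips sit at the reported TCP height, not 22 mm ahead of it. The blue tile hasn't moved. I'll use a measured tip extent of 0 and repeat; even if that's wrong, the tip stays well above the glaze.

```bash
sed -i 's/zz+manip.tip_extent/zz+TIP/; s/^TILES/TIP=0.0\nTILES/' h.py
python3 - <<'E'
from h import *
effector.set_gripper(0)
push("a",[0,12,24]); shot("a3",(140,140,320,270))
E
```

```text
0.0 [0.89 0.38 0.41] 9.1583
12.0 [ 0.52  0.02 -0.34] 9.55
24.0 [ 0.46  0.   -0.67] 9.9417
```

View pics/a3.png

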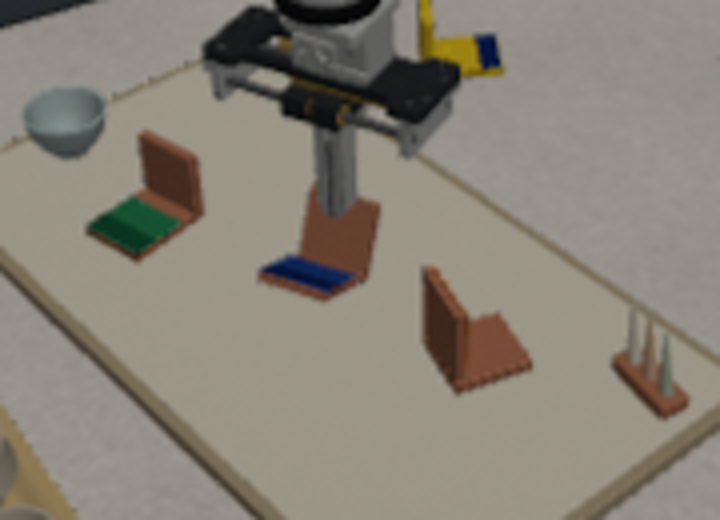

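The blue tile is tipping about its heel, with the foot at (340,220) leaning back against the fingers. I'll carry on with blue, then do green.

```bash
python3 - <<'E'
from h import *
push("a",[36,48,58,66],start=False)
manip.hold(.5)
p=manip.current_position(); manip.line_to(p+[0,0,.11])
push("b",[0,12,24,36,48,58,66]); manip.hold(.5)
p=manip.current_position(); manip.line_to(p+[0,0,.11]); manip.hold(.5)
shot("ab",(140,140,320,270)); im,W=cloud("scene"); np.save("sim.npy",im)
print(manip.current_time_s())
E
```

```text
36.0 [ 0.8  -0.36  0.31] 10.3833
48.0 [ 1.28  0.14 -0.38] 10.775
58.0 [0.17 0.27 0.94] 11.125
66.0 [0.01 0.55 0.4 ] 11.4333
0.0 [ 1.56  0.   -0.33] 14.6333
12.0 [1.01 0.08 0.2 ] 15.025
24.0 [ 0.85  0.44 -0.42] 15.4167
36.0 [ 0.48 -0.05  0.02] 15.8083
48.0 [0.35 1.4  0.23] 16.2
58.0 [ 0.35  0.14 -0.05] 16.55
66.0 [-0.21  0.38  0.  ] 16.8583
18.8417
```

View pics/ab.png

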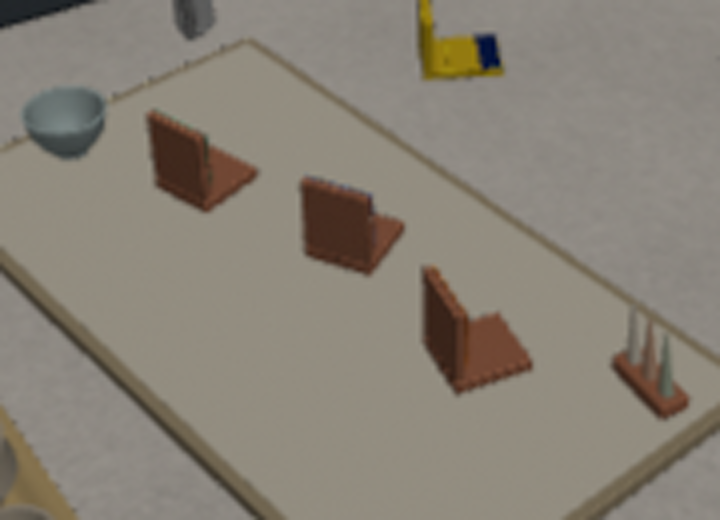

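Both tiles stand upright: green at (180,160), with its heel corner at (205,210), and blue at (335,225), with its heel corner at (370,270). Those corners are where the heels lay. The amber tile and the rest look unmoved, so I'm handing in.

```bash
python3 -c "
from h import *
print(finish_job())"
```

```text
the job is handed in; nothing more can be done
None
```

The blue and green tiles both stand upright on their feet where they lay, pushed over by the fingertips, and I handed the job in at about 19 s; the final picture shows everything else on the shelf in place, though the hand-in returned no verdict.

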